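# Turn the ring-bound card to its green face

## Task

Turn the stiff card on the ring stand over, from its yellow side to its green side: raise it until it stands roughly upright on its own and let go of it there, then take hold of it afresh and lay it gently down on the other side of the rings, fully flat, and let go. The brown and blue knobs on its two faces are there to hold it by; do not slam the card, and leave the other things on the shelf where they are.

Things in the scene. Friction and masses are not known exactly. Their poses are not given: they have to be found in the camera images.
- stand: Ring stand fixed to the shelf: wooden base 150 mm (x) by 190 mm (y), two paper stacks (tops 71 mm up, 25 to 87 mm either side of the middle along y), steel spine and three steel rings between them. Origin: centre of its underside; z up. The card's hinge axis runs along its x, 75 mm above the origin. Turned up to 0.5 rad.
- spine (a point): Point on the hinge axis of the card, midway between its ends, 75 mm above the shelf; axes as the stand's.
- leaf (a joint): Angle (rad) of the stiff card about the ring axis: 0 = flat on the stand's -y side, yellow face and brown knob up; pi/2 = upright; pi = flat on the +y side, green face and blue knob up (stops at both ends). Friction 0.15 N m: it stays where it is left. Card 130 mm wide along the axis, 6 mm thick, 135 mm out from the axis, 0.13 kg. Starts at 0 to 0.3.
- brown_knob (a point): Grip point of the brown block on the yellow face: 30 mm wide along the hinge axis, 18 mm across, standing 36 mm out of the face. Point: 112 mm from the hinge axis along the card, 25 mm out from the face (28 mm from the mid-plane, which holds the axis). Axes: x along the hinge, y to the hinge, z out of the yellow face. Held across the 30 mm it pivots between the fingers.
- blue_knob (a point): Grip point of the blue block, same size and place on the green face: 112 mm from the hinge axis along the card, 25 mm out from the face (28 mm from the mid-plane). Under the card at the start, on the stand's -y side of the card when upright, on top when turned over. Axes as the brown knob's. Pivots between the fingers likewise.
- jar_mid (a point): Bystander: glass jar with orange twist cap, 68 mm diameter, 105 mm tall; its centre. Stands 14 to 19 cm from the stand's middle, beyond the stand's far (+x) end.
- pot_mid (a point): Bystander: blue ceramic pot, 90 mm diameter, 80 mm tall; its centre. Beside the jar.
- peg_mid (a point): Bystander: wooden clothes peg 72 mm long, 10 mm high, lying at the stand's near (-x) end; its centre.
- dustpan_mid (a point): Bystander: red dustpan 190 by 200 mm, walls up to 45 mm, handle to its -x; a point 20 mm above the middle of its floor. To the robot's right.
- brush_grip (a point): Bystander: hand brush 200 mm long lying to the robot's left; point on its handle.

How it is judged:
By the outcome, as a careful person would: the job done as asked, in the order asked, and still so for the second after the job is handed in, with the robot touching nothing.
It also fails if it takes over 48 s, if anything falls off the work surface, if the arm or the gripper's body presses on something with over 40 N, if the wrist force passes 120 N, or if a joint passes its speed limit or range.

## Robot

A 6-joint arm with a two-finger parallel gripper is mounted at the origin on the work surface. World frame = base frame: x ahead of the robot, y to its left, z up, the work surface at z = 0. Lengths are in m, angles in rad, forces in N, time in s.
With the tool pointing down it reaches from about 0.325 to 0.9 m from the base axis. Payload 6.1 kg.
Tool frame: the origin (TCP) lies at the very end of the fingers, on their centre line; the grasp point (between the pads) lies 19 mm behind it (manip.hold_point_z is the distance from the TCP to the grasp point, in m); x points along the fingers, y is the direction in which the jaws open and shut, and the axes are right-handed (so a half turn about x gives the same grasp; the last joint's range is limited). The gripper opens to 85 mm and grips with 20 to 120 N. Pads are 22 mm wide; open, the fingers measure 114 mm over their backs; the gripper's body (76 mm by 85 mm) begins 54 mm behind the grasp point. The pads swing forward as they close: fully open they stand 13 mm farther back than shut.
Start: joints at [-1.418, 0.22, 1.526, -0, 1.395, -0.126], TCP at [0.172, -0.601, 0.201] pointing down, gripper open.
Joint ranges: [-2.98, 2.98], [-0.91, 2.08], [0.09, 2.57], [-1.24, 4.39], [0.2, 2.65], [-2.68, 2.68]. Speed limits (rad/s): [2.57, 2.57, 3.01, 3.14, 3.14, 3.14].

## Interface

Orientations are given as a unit quaternion [w, x, y, z].
In Python, from rig import state, cams, manip gives the robot as it stands.
- The arm moves only by the shell command python3 -m jog 'ROWS' [FORCE]. ROWS is JSON, a list that holds one entry, the list of rows, each a list of 5 numbers: the shift along the tool's x, y, z in units of 25 mm (1.0 is 25 mm), then the turn about the tool's x in units of 6 degrees (1.0 is 6 degrees), then the opening, from 0 (shut) to 1 (fully open). In form: [[[x, y, z, yaw, claw], ...]]. A call has 1 to 12 rows; each row is the pose to reach, as a shift and turn from the pose measured when the call began, along the tool's axes at that moment; what a row does not reach only later rows make up. A row lasts 1/8 s, in which the tool goes at most 62.5 mm and 10.7 degrees, less where a joint would pass 70% of its speed; a pose out of reach is approached as far as the arm can. A call with a gripper value outside its range is refused whole. The fingers move at their own pace and stop on an object; FORCE is the grip in N (left out, the last holds). Time passes only in rows, so rows that repeat a pose let the fingers close. It gives the time, the measured TCP pose, the force and the opening at its end, in the units of the state.
- state(): the state, without advancing time (a new reading comes with each control period).
- cams.capture(name): name is "side" or "top"; returns the picture (384x512x3 uint8, red, green, blue); there is no depth.
- cams.calibration(name): a dict with "K" (3x3 intrinsics, pixels), "view" (4x4, takes a point from world to camera coordinates). Camera axes: x right, y down, z forward; pixel columns grow to the right and rows downward; lengths in m; the calibration is good to about 2 mm. A picture is of the moment at which its call begins. calibration takes no time and is no camera call.
- manip.close_job(): hands the job in, once; it reports no verdict.
The state is a dict: "t": time; "joint_positions": joint angles; "joint_vel": joint speeds; "effort": joint torques, N m; "tool_pos": TCP position; "tool_rot": TCP orientation; "force": force on the tool from outside, world axes, zero at the start; "moment": the same for the moment, N m; "finger_gap": finger opening in m.
Only numpy, scipy, OpenCV 4.12 (cv2) and the standard library are available. Lean on these libraries where they do the work, as an engineer would, in place of code of your own. Each camera call takes 0.05 s, during which the arm holds its last target.

## Working session

There is one attempt and no reset: what is moved stays moved. The work goes in short steps, Python scripts to look and compute and a shell command to move; the robot and the scene stay as the last step left them, time stands still between calls to the robot, and variables do not carry over. Pictures are saved under pics/ and viewed, and the job is handed in when it is done.

```bash
ls; mkdir -p pics; python3 - <<'E'
from rig import state,cams,manip
import cv2
s=state();print(s)
for n in("side","top"):
    im=cams.capture(n);cv2.imwrite(f"pics/{n}0.png",im[:,:,::-1]);c=cams.calibration(n);print(n,c)
print(manip.hold_point_z)
E
```

```text
pics
{'t': 0.0, 'joint_positions': array([-1.41808247e+00,  2.21230506e-01,  1.52760625e+00, -2.47592943e-05,
        1.39470703e+00, -1.26077629e-01]), 'joint_vel': array([ 2.66555509e-03,  2.98428386e-05, -4.27963743e-04,  9.41037695e-04,
        3.92147799e-04,  1.06933948e-03]), 'effort': array([-2.46763066e-04, -4.96898282e+01, -3.89399314e+01,  1.16523546e-05,
        1.11185911e-02,  1.04608273e-05]), 'tool_pos': array([ 0.17189562, -0.60020623,  0.20029917]), 'tool_rot': array([-0.0975606 , -0.70022959, -0.0989399 ,  0.7002652 ]), 'force': array([ 0.08902269, -0.00981243,  0.23340916]), 'moment': array([-0.02248495,  0.01714093,  0.01082787]), 'finger_gap': 0.0852893751487655}
side {'K': array([[487.68210888,   0.        , 249.46041139],
       [  0.        , 487.68210888, 185.86552396],
       [  0.        ,   0.        ,   1.        ]]), 'view': array([[-0.78633113, -0.61741253,  0.02202544,  0.42884822],
       [-0.4397601 ,  0.53432238, -0.72187994,  0.3070355 ],
       [ 0.43392904, -0.57732258, -0.69166772,  1.5543817 ],
       [ 0.        ,  0.        ,  0.        ,  1.        ]])}
top {'K': array([[498.69644508,   0.        , 257.61221889],
       [  0.        , 498.69644508, 185.51710864],
       [  0.        ,   0.        ,   1.        ]]), 'view': array([[-0.00598771, -0.99972709,  0.02258077, -0.03704788],
       [-0.98813267,  0.00244929, -0.15358328,  0.5674727 ],
       [ 0.15348606, -0.0232324 , -0.98787767,  1.58473828],
       [ 0.        ,  0.        ,  0.        ,  1.        ]])}
0.0187
```

View pics/side0.png

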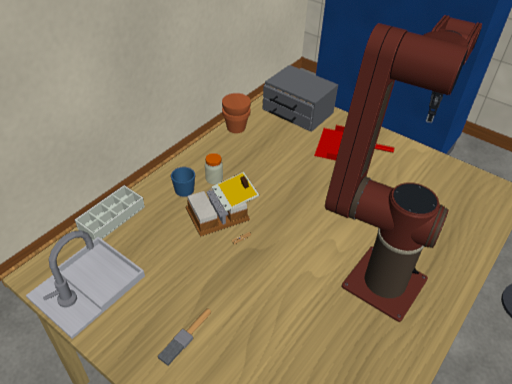

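View pics/top0.png

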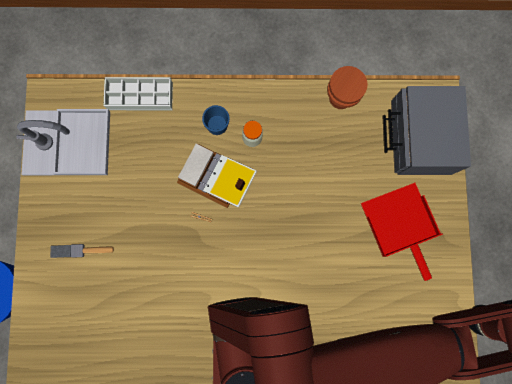

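```bash
python3 - <<'E'
import cv2,numpy as np
a=cv2.imread("pics/top0.png")[135:225,165:275];b=cv2.imread("pics/side0.png")[165:250,175:275]
cv2.imwrite("pics/z_top.png",cv2.resize(a,None,fx=7,fy=6.5,interpolation=cv2.INTER_CUBIC)[:600,:800]) if 0 else cv2.imwrite("pics/z_top.png",cv2.resize(a,None,fx=6,fy=6,interpolation=cv2.INTER_CUBIC))
cv2.imwrite("pics/z_side.png",cv2.resize(b,None,fx=6,fy=6,interpolation=cv2.INTER_CUBIC))
E
```

```text
(no output)
```

View pics/z_top.png

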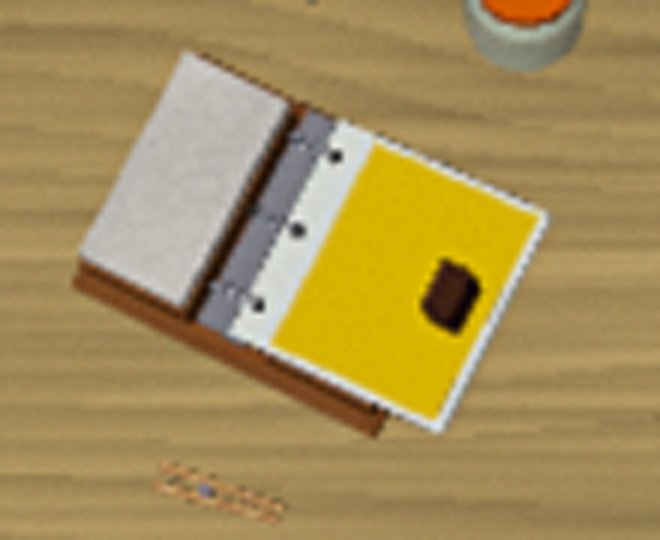

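View pics/z_side.png

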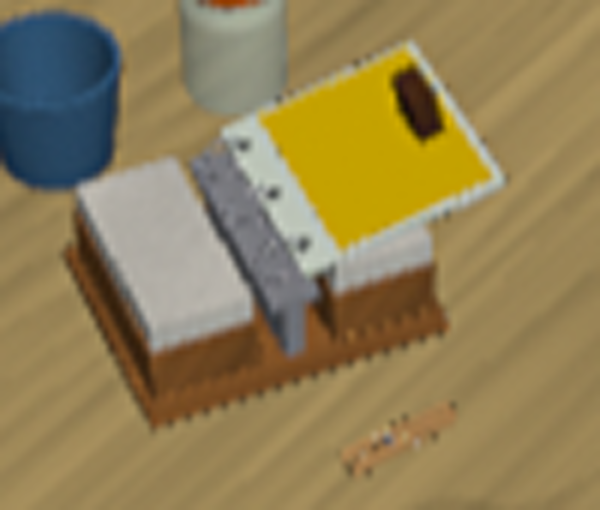

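```bash
cat > h.py <<'E'
import cv2,numpy as np
from rig import cams
C={n:cams.calibration(n) for n in("side","top")}
P={n:C[n]["K"]@C[n]["view"][:3] for n in C}
def plane(n,uv,z):
    V=C[n]["view"];R=V[:3,:3];t=V[:3,3];o=-R.T@t
    d=R.T@np.linalg.inv(C[n]["K"])@np.r_[uv,1]
    return o+d*(z-o[2])/d[2]
def tri(us,ut):
    X=cv2.triangulatePoints(P["side"],P["top"],np.float64(us).reshape(2,1),np.float64(ut).reshape(2,1))[:,0]
    X=X[:3]/X[3]
    e=[np.round((lambda q:q[:2]/q[2])(P[n]@np.r_[X,1])-u,1) for n,u in(("side",us),("top",ut))]
    return X,e
def biggest(m):
    c,_=cv2.findContours(m.astype(np.uint8),cv2.RETR_EXTERNAL,cv2.CHAIN_APPROX_NONE)
    return max(c,key=cv2.contourArea)
def quad(c):
    r=cv2.boxPoints(cv2.minAreaRect(c))
    h=cv2.convexHull(c);e=2
    for e in np.arange(1,12,.25):
        a=cv2.approxPolyDP(h,e,True)[:,0]
        if len(a)==4:return a
    return r
E
python3 - <<'E'
from h import *
T=cv2.imread("pics/top0.png").astype(int);S=cv2.imread("pics/side0.png").astype(int)
def roi(m,r0,r1,c0,c1):
    o=np.zeros_like(m);o[r0:r1,c0:c1]=m[r0:r1,c0:c1];return o
R={}
for n,I,box in(("top",T,(135,225,165,275)),("side",S,(165,250,175,275))):
    b,g,r=I[...,0],I[...,1],I[...,2]
    y=roi((r>150)&(g>130)&(b<70),*box); c=biggest(y);q=quad(c)
    hull=np.zeros(y.shape,np.uint8);cv2.fillConvexPoly(hull,cv2.convexHull(c),1)
    k=(r<90)&(g<70)&(hull>0);kc=biggest(k);kp=np.argwhere(k)[:,::-1].mean(0)
    print(n,"yellow",q.tolist(),"knob",kp,k.sum())
    w=roi((abs(r-b)<25)&(r>170),*box)
    cc,_=cv2.findContours(w.astype(np.uint8),cv2.RETR_EXTERNAL,cv2.CHAIN_APPROX_NONE)
    for x in cc:
        if cv2.contourArea(x)>150: print("  white",cv2.contourArea(x),quad(x).tolist())
    R[n]=kp
print(tri(R["side"],R["top"]))
# stack from zoom corners
for n,z in(("top",[(187,52),(290,103),(185,310),(80,255)]),("side",[(78,187),(178,158),(250,307),(152,343)])):
    off=np.array([165,135]) if n=="top" else np.array([175,165])
    p=np.array([plane(n,(np.array(q)+.5)/6-.5+off,.071) for q in z]);print(n,p.round(4).tolist(),p.mean(0))
    print(np.linalg.norm(np.diff(np.vstack([p,p[:1]]),axis=0),axis=1))
# outer card corners & yellow
for nm,s,t in(("outfar",(410,42),(548,213)),("outnear",(503,182),(440,430)),("inner far",(225,130),(338,122)),("inner near",(318,275),(230,340))):
    print(nm,tri((np.array(s)+.5)/6-.5+[175,165],(np.array(t)+.5)/6-.5+[165,135]))
E
```

```text
top yellow [[227, 160], [253, 171], [236, 204], [211, 192]] knob [239.88571429 184.17142857] 70
  white 188.5 [[222, 155], [226, 157], [209, 193], [203, 190]]
  white 647.5 [[196, 144], [211, 153], [192, 184], [179, 175]]
side yellow [[256, 194], [231, 205], [219, 184], [242, 173]] knob [244.125 181.875] 56
  white 394.0 [[203, 192], [215, 214], [200, 219], [189, 196]]
(array([0.55983874, 0.017161  , 0.11655061]), [array([-0.2, -0. ]), array([0.1, 0.2])])
top [[0.7025, 0.1612, 0.071], [0.6742, 0.1053, 0.071], [0.5613, 0.1604, 0.071], [0.5912, 0.2168, 0.071]] [0.63229205 0.16094052 0.071     ]
[0.06258582 0.12565615 0.0638392  0.12443859]
side [[0.6979, 0.1608, 0.071], [0.669, 0.1055, 0.071], [0.5574, 0.1692, 0.071], [0.5817, 0.2242, 0.071]] [0.62648841 0.16493142 0.071     ]
[0.06233616 0.12851595 0.06016643 0.13245595]
outfar (array([ 0.60646115, -0.03363686,  0.10301915]), [array([-0.4, -0.1]), array([0.2, 0.3])])
outnear (array([0.49207793, 0.02332669, 0.09984241]), [array([-0.4, -0.1]), array([0.2, 0.3])])
inner far (array([0.65952371, 0.07765845, 0.08004327]), [array([-0.7, -0.2]), array([0.4, 0.7])])
inner near (array([0.54098362, 0.13389209, 0.0803928 ]), [array([-0.9, -0.2]), array([0.5, 0.8])])
```

```bash
cat >> h.py <<'E'
from scipy.spatial.transform import Rotation as Ro
from rig import state
psi=-0.452
SP=np.array([.606,.1135,.075]);U=np.array([np.cos(psi),np.sin(psi),0]);V=np.array([-np.sin(psi),np.cos(psi),0]);Z=np.array([0,0,1.])
def knob(th,col="brown",r=.112,h=.028):
    d=-np.cos(th)*V+np.sin(th)*Z; n=np.sin(th)*V+np.cos(th)*Z
    return SP+r*d+(h if col=="brown" else -h)*n
def rel(G,hold=True):
    """grip point (world) -> row xyz from current pose"""
    s=state();R=Ro.from_quat(np.roll(s["tool_rot"],-1)).as_matrix()
    t=np.array(G)+(R[:,0]*.0187 if hold else 0)
    return (R.T@(t-s["tool_pos"])/.025).round(2)
def yaw():
    s=state();R=Ro.from_quat(np.roll(s["tool_rot"],-1)).as_matrix()
    # turn about tool x so that y -> +-U
    o=[]
    for sg in(1,-1):
        w=R.T@(sg*U);o.append(round(np.degrees(np.arctan2(w[2],w[1]))/6,2))
    return o
E
python3 - <<'E'
from h import *
R=Ro.from_quat(np.roll(state()["tool_rot"],-1)).as_matrix();print(R.round(3))
k=knob(.17);print(k,yaw(),rel(k+[0,0,.08]),rel(k))
E
```

```text
[[-0.     0.275 -0.961]
 [ 0.002 -0.961 -0.275]
 [-1.    -0.002 -0.   ]]
[0.55985642 0.01846131 0.1215448 ] [np.float64(-8.02), np.float64(21.98)] [  0.74 -19.52 -21.73] [  3.94 -19.52 -21.73]
```

```bash
python3 -m jog '[[[0,-1.6,-1.8,-0.7,1],[0,-3.2,-3.6,-1.4,1],[0,-4.9,-5.4,-2.1,1],[0,-6.5,-7.2,-2.8,1],[0,-8.1,-9,-3.5,1],[0,-9.8,-10.9,-4.2,1],[0,-11.4,-12.7,-4.9,1],[0,-13,-14.5,-5.6,1],[0,-14.6,-16.3,-6.3,1],[0,-16.3,-18.1,-7,1],[0,-17.9,-20,-7.6,1],[0,-19.5,-21.7,-8,1]]]' 40; python3 - <<'E'
from h import *
s=state();print(s["joint_positions"].round(2),s["force"])
k=knob(.17);print(yaw(),rel(k+[0,0,.05]),rel(k))
E
```

```text
t: 1.6
tool_pos: [0.56, 0.0197, 0.2011]
tool_rot: [0.375, 0.6, 0.376, -0.599]
force: [0.5, -0.7, 0.9]
finger_gap: 0.0855
[-0.11  0.07  1.7   0.    1.38  0.35] [ 0.50873383 -0.71636998  0.88586826]
[np.float64(-0.0), np.float64(30.0)] [1.93 0.02 0.05] [3.93 0.02 0.05]
```

```bash
python3 -m jog '[[[0.7,0,0,0,1],[1.5,0,0.05,0,1],[2.3,0,0.05,0,1],[3,0,0.05,0,1],[3.5,0,0.05,0,1],[3.8,0,0.05,0,1],[3.8,0,0.05,0,1]]]' 40; python3 - <<'E'
from h import *
print(state()["force"])
for n,b in(("top",(130,230,160,280)),("side",(150,250,170,280))):
    a=cams.capture(n)[b[0]:b[1],b[2]:b[3],::-1];cv2.imwrite(f"pics/g1{n}.png",cv2.resize(a,None,fx=5,fy=5))
E
```

```text
t: 2.48
tool_pos: [0.5591, 0.0186, 0.1057]
tool_rot: [-0.374, -0.599, -0.376, 0.599]
force: [-0.8, 0.2, 0.0]
finger_gap: 0.0854
[-0.82206499  0.22153161  0.00204335]
```

View pics/g1side.png

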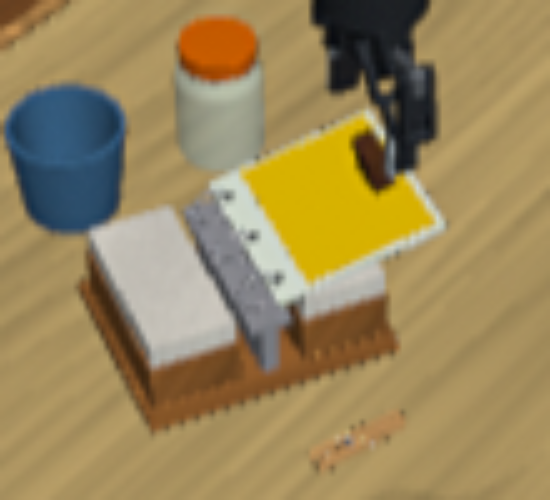

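View pics/g1top.png

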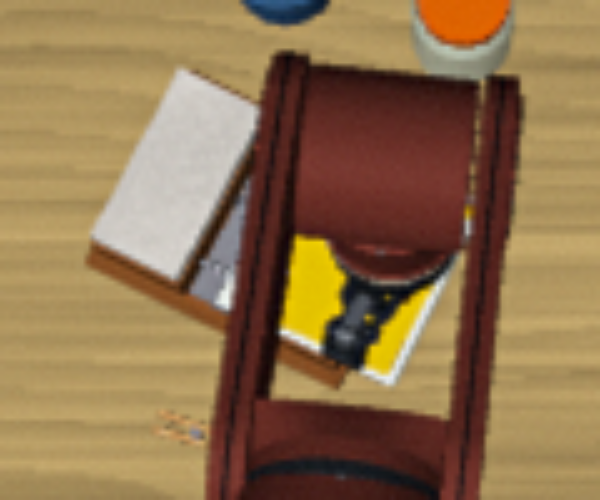

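```bash
python3 -m jog '[[[0,0,0,0,0.3],[0,0,0,0,0.1],[0,0,0,0,0],[0,0,0,0,0],[0,0,0,0,0],[0,0,0,0,0]]]' 40; python3 - <<'E'
from h import *
s=state();print(s["force"],s["finger_gap"],s["tool_pos"])
b=(150,250,170,280)
a=cams.capture("side")[b[0]:b[1],b[2]:b[3],::-1];cv2.imwrite(f"pics/g2side.png",cv2.resize(a,None,fx=5,fy=5))
E
```

```text
t: 3.32
tool_pos: [0.5599, 0.0187, 0.1066]
tool_rot: [0.375, 0.6, 0.376, -0.599]
force: [0.9, -0.4, -0.1]
finger_gap: 0.0
[ 0.92624447 -0.42283449 -0.05794377] 1.5893821429924536e-05 [0.55985305 0.01866717 0.10663007]
```

View pics/g2side.png

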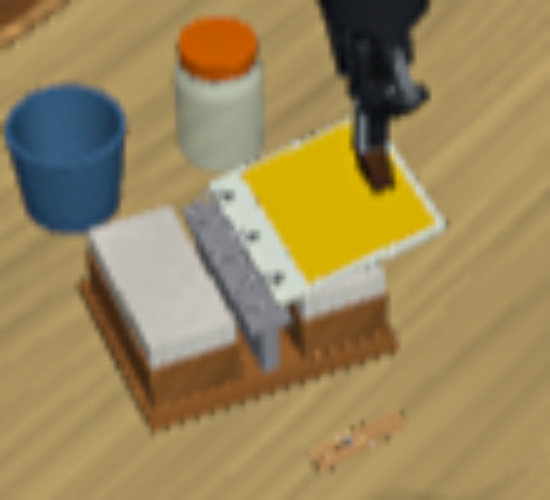

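```bash
python3 - <<'E'
from h import *
s=state();p=s["tool_pos"]
for X in(p,p+[0,0,.05],knob(.17),knob(.17,h=.039),knob(.17,h=.003)):
  for n,b in(("side",(150,170)),("top",(130,160))):
    q=P[n]@np.r_[X,1];q=q[:2]/q[2];print(n,q.round(1),((q-[b[1],b[0]])*5).round(0),end=' ')
  print()
a=cams.capture("side")[145:215,220:275,::-1];cv2.imwrite(f"pics/g3side.png",cv2.resize(a,None,fx=8,fy=8,interpolation=cv2.INTER_CUBIC))
a=cams.capture("top")[165:220,200:265,::-1];cv2.imwrite(f"pics/g3top.png",cv2.resize(a,None,fx=8,fy=8,interpolation=cv2.INTER_CUBIC))
E
```

```text
side [243.6 184.1] [368. 171.] top [239.6 184.9] [398. 274.] 
side [243.8 173.6] [369. 118.] top [239.3 182.3] [397. 262.] 
side [243.7 181. ] [369. 155.] top [239.6 184.1] [398. 271.] 
side [243.3 178.9] [366. 144.] top [239.  183.3] [395. 267.] 
side [244.7 185.7] [373. 179.] top [240.9 185.9] [404. 280.]
```

View pics/g3side.png

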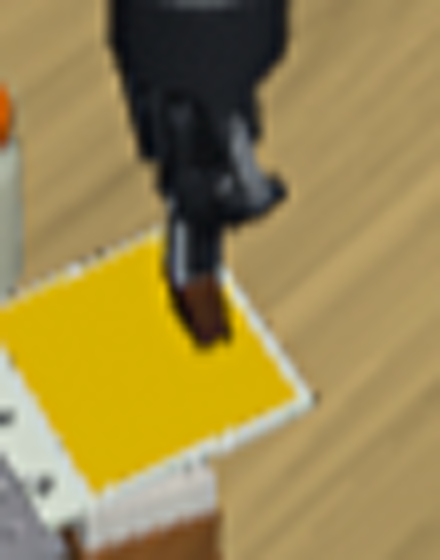

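View pics/g3top.png

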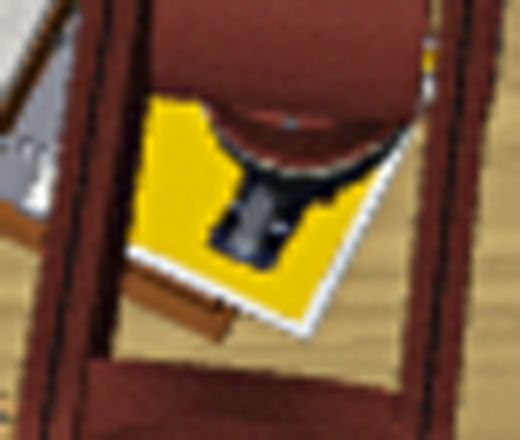

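```bash
python3 -m jog '[[[-0.5,0,0,0,0],[-1.2,0,0,0,0],[-2,0,0,0,0],[-2,0,0,0,0]]]' 40; python3 - <<'E'
from h import *
s=state();p=s["tool_pos"]
q=P["side"]@np.r_[p,1];q=q[:2]/q[2];print(q,(q-[220,145])*8, s["force"])
a=cams.capture("side")[145:215,220:275,::-1];cv2.imwrite(f"pics/g4side.png",cv2.resize(a,None,fx=8,fy=8,interpolation=cv2.INTER_CUBIC))
E
```

```text
t: 3.98
tool_pos: [0.5619, 0.0184, 0.16]
tool_rot: [0.376, 0.601, 0.374, -0.597]
force: [0.5, -0.4, -0.2]
finger_gap: 0.0
[243.39495851 172.55634057] [187.15966809 220.45072453] [ 0.53324508 -0.43380303 -0.1528316 ]
```

View pics/g4side.png

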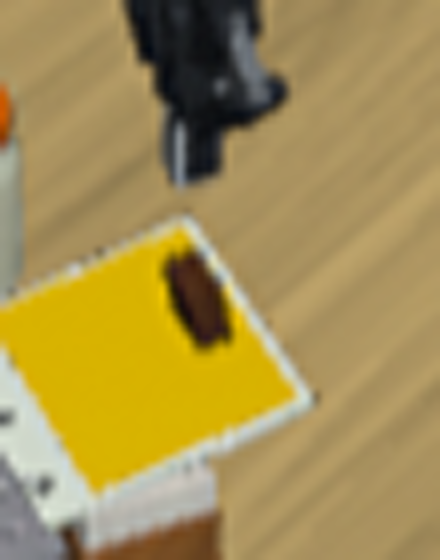

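```bash
python3 - <<'E'
from h import *
for X in([.1719,-.6002,.2003],[.1719,-.6002,.2133],[.1719,-.6002,.2203]):
  for n in P:
    q=P[n]@np.r_[X,1];print(n,(q[:2]/q[2]).round(1),end=' ')
  print()
a=cv2.imread("pics/side0.png")[75:140,400:470];cv2.imwrite("pics/g5.png",cv2.resize(a,None,fx=8,fy=8,interpolation=cv2.INTER_CUBIC))
a=cv2.imread("pics/top0.png")[290:384,440:512];cv2.imwrite("pics/g6.png",cv2.resize(a,None,fx=6,fy=6,interpolation=cv2.INTER_CUBIC))
E
```

```text
side [427.  123.8] top [455.6 313.2] 
side [427.9 121. ] top [457.5 313.6] 
side [428.4 119.4] top [458.5 313.9]
```

View pics/g5.png

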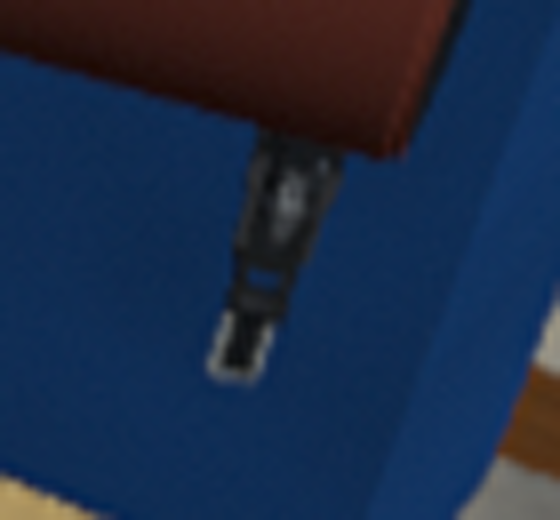

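View pics/g6.png

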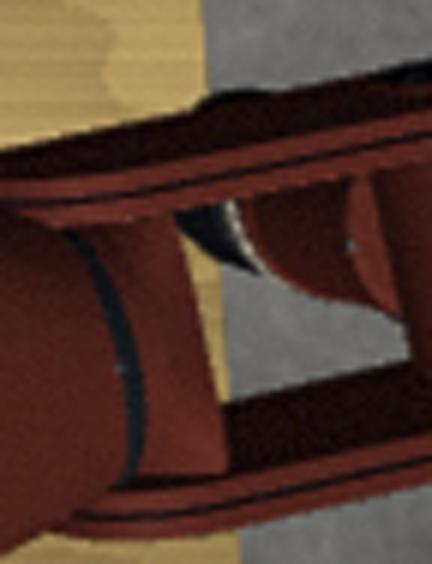

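```bash
python3 - <<'E'
from h import *
ty=np.array([.275,-.961,0])
for sg in(.05,-.05):
  for z in(.2,.21,.22,.23,.24):
    q=P["side"]@np.r_[np.array([.1719,-.6002,z])+sg*ty,1];print(sg,z,(q[:2]/q[2]).round(1))
p=state()["tool_pos"]
for dz in (0,.01,.02,.03):
    q=P["side"]@np.r_[p+[0,0,dz],1];print(dz,((q[:2]/q[2])-[220,145])*8)
E
```

```text
0.05 0.2 [428.7 116.7]
0.05 0.21 [429.4 114.5]
0.05 0.22 [430.1 112.4]
0.05 0.23 [430.9 110.2]
0.05 0.24 [431.6 108. ]
-0.05 0.2 [425.2 131.3]
-0.05 0.21 [425.9 129.1]
-0.05 0.22 [426.7 126.9]
-0.05 0.23 [427.4 124.7]
-0.05 0.24 [428.2 122.5]
0 [188.78270208 224.284594  ]
0.01 [189.10288825 207.00157431]
0.02 [189.42573667 189.57485183]
0.03 [189.75128067 172.00262682]
```

```bash
python3 - <<'E'
from h import *
print(rel([*knob(.17)[:2],.088],False),yaw())
E
python3 -m jog '[[[0,0.07,0.01,0,1],[0,0.07,0.05,0,1],[0,0.07,0.05,0,1],[0,0.07,0.05,0,1],[0.7,0.07,0.05,0,1],[1.3,0.07,0.05,0,1],[1.9,0.07,0.05,0,1],[2.3,0.07,0.05,0,1],[2.6,0.07,0.05,0,1],[2.85,0.07,0.05,0,1],[2.85,0.07,0.05,0,1]]]' 40; python3 - <<'E'
from h import *
print(state()["force"])
a=cams.capture("side")[145:215,220:275,::-1];cv2.imwrite(f"pics/g7side.png",cv2.resize(a,None,fx=8,fy=8,interpolation=cv2.INTER_CUBIC))
E
```

```text
[ 2.82 -0.05  0.03] [np.float64(-0.0), np.float64(30.0)]
t: 5.4
tool_pos: [0.562, 0.0167, 0.0868]
tool_rot: [0.375, 0.601, 0.375, -0.598]
force: [0.1, 0.4, 0.2]
finger_gap: 0.0854
[0.13557215 0.38996328 0.16593093]
```

View pics/g7side.png

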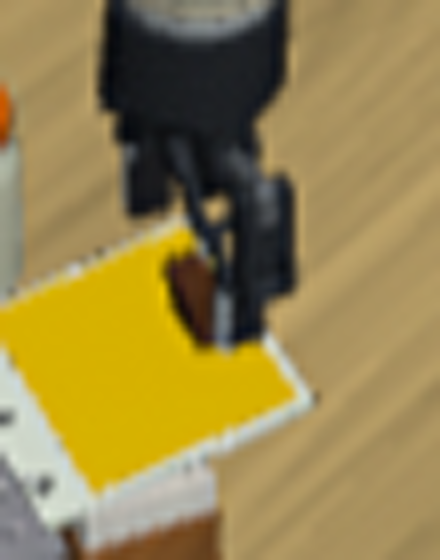

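```bash
python3 - <<'E'
from h import *
print(rel([*knob(.17)[:2],.081],False))
E
python3 -m jog '[[[0.1,-0.12,0,0,1],[0.2,-0.12,0,0,1],[0.25,-0.12,0,0,0.4],[0.25,-0.12,0,0,0],[0.25,-0.12,0,0,0],[0.25,-0.12,0,0,0],[0.25,-0.12,0,0,0]]]' 40; python3 - <<'E'
from h import *
print(state()["force"])
a=cams.capture("side")[145:215,220:275,::-1];cv2.imwrite(f"pics/g8side.png",cv2.resize(a,None,fx=8,fy=8,interpolation=cv2.INTER_CUBIC))
E
```

```text
[ 0.25 -0.12 -0.02]
t: 6.32
tool_pos: [0.5604, 0.0176, 0.0814]
tool_rot: [0.376, 0.601, 0.374, -0.598]
force: [3.6, -2.3, -1.1]
finger_gap: 0.0292
[ 3.601921   -2.28379264 -1.0771136 ]
```

View pics/g8side.png

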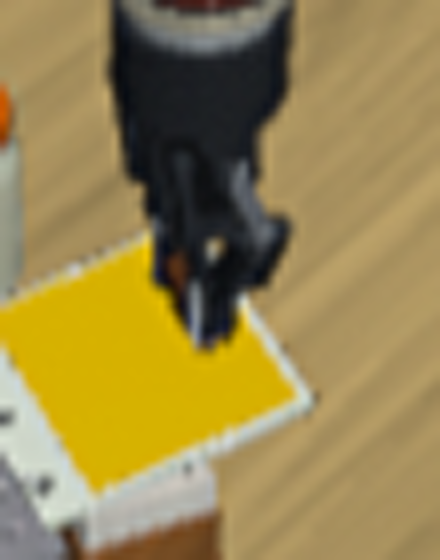

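```bash
python3 - <<'E'
from h import *
g=lambda t:knob(t,h=.03)
for t in np.linspace(.17,1.62,20)[1:]:
    d=g(t)-g(.17);print(round(t,3),(-d[2]/.025).round(2),(-d@V/.025).round(2))
E
```

```text
0.246 -0.32 -0.16
0.323 -0.62 -0.34
0.399 -0.91 -0.55
0.475 -1.18 -0.78
0.552 -1.43 -1.03
0.628 -1.66 -1.29
0.704 -1.87 -1.58
0.781 -2.06 -1.87
0.857 -2.23 -2.19
0.933 -2.37 -2.51
1.009 -2.49 -2.84
1.086 -2.58 -3.19
1.162 -2.65 -3.53
1.238 -2.69 -3.88
1.315 -2.7 -4.24
1.391 -2.68 -4.59
1.467 -2.64 -4.94
1.544 -2.57 -5.29
1.62 -2.47 -5.63
```

Typed from the table, first half.

```bash
python3 -m jog '[[[-0.32,0,-0.16,0,0],[-0.62,0,-0.34,0,0],[-0.91,0,-0.55,0,0],[-1.18,0,-0.78,0,0],[-1.43,0,-1.03,0,0],[-1.66,0,-1.29,0,0],[-1.87,0,-1.58,0,0],[-1.87,0,-1.58,0,0]]]' 40; python3 - <<'E'
from h import *
s=state();print(s["force"],s["moment"]);d=s["tool_pos"]-[.5604,.0176,.0814];print(d@V/.025,d[2]/.025,d@U)
a=cams.capture("side")[145:225,200:275,::-1];cv2.imwrite(f"pics/g9side.png",cv2.resize(a,None,fx=7,fy=7,interpolation=cv2.INTER_CUBIC))
E
```

```text
t: 7.38
tool_pos: [0.5783, 0.053, 0.1274]
tool_rot: [0.376, 0.601, 0.374, -0.597]
force: [9.4, -2.0, -6.7]
finger_gap: 0.0289
[ 9.44616393 -2.03601613 -6.71631979] [-0.44608208 -1.03389047 -0.27140149]
1.5854709510502503 1.8412644890777308 0.0006035614410947464
```

View pics/g9side.png

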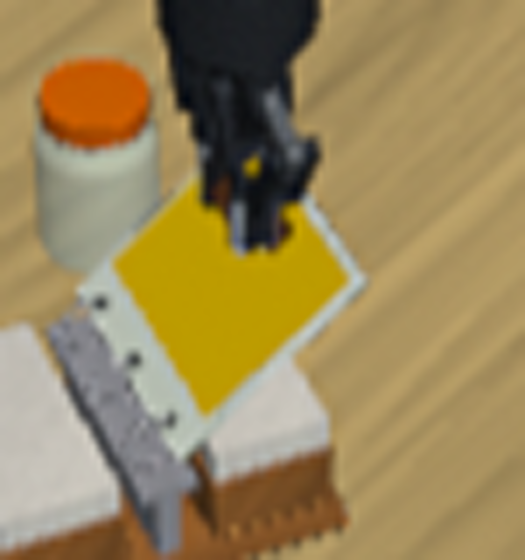

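```bash
python3 -m jog '[[[-0.19,0.02,-0.29,0,0],[-0.36,0.04,-0.61,0,0],[-0.5,0.05,-0.93,0,0],[-0.62,0.05,-1.26,0,0],[-0.71,0.05,-1.61,0,0],[-0.78,0.05,-1.95,0,0],[-0.82,0.05,-2.3,0,0],[-0.83,0.05,-2.66,0,0],[-0.81,0.05,-3.01,0,0],[-0.77,0.05,-3.36,0,0],[-0.7,0.05,-3.71,0,0],[-0.7,0.05,-3.71,0,0]]]' 40; python3 - <<'E'
from h import *
s=state();print(s["force"],s["moment"]);d=s["tool_pos"]-[.5604,.0176,.0814];print(d@V/.025,d[2]/.025,d@U)
a=cams.capture("side")[125:225,175:275,::-1];cv2.imwrite(f"pics/g10side.png",cv2.resize(a,None,fx=6,fy=6,interpolation=cv2.INTER_CUBIC))
a=cams.capture("top")[125:225,165:275,::-1];cv2.imwrite(f"pics/g10top.png",cv2.resize(a,None,fx=6,fy=6,interpolation=cv2.INTER_CUBIC))
E
```

```text
t: 8.93
tool_pos: [0.6207, 0.1368, 0.1459]
tool_rot: [0.377, 0.602, 0.374, -0.597]
force: [1.8, -1.9, -3.7]
finger_gap: 0.0291
[ 1.82433823 -1.89032117 -3.68949347] [-0.59471947 -0.09324554  0.055049  ]
5.341332466707794 2.5815094552221263 0.0021538373067271463
```

View pics/g10side.png

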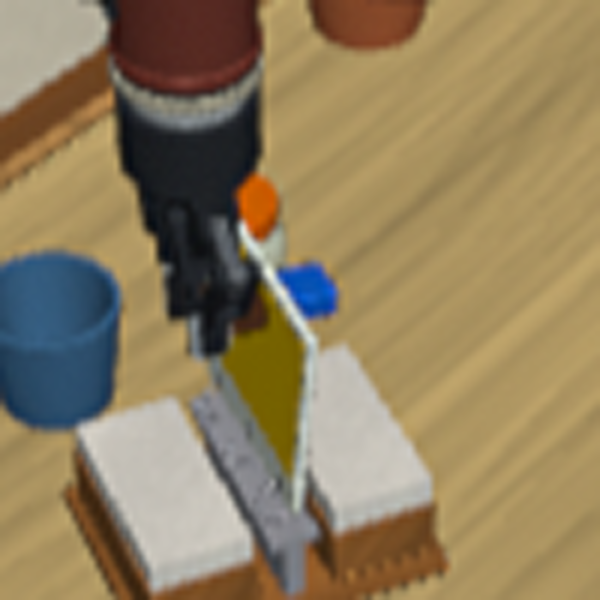

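View pics/g10top.png

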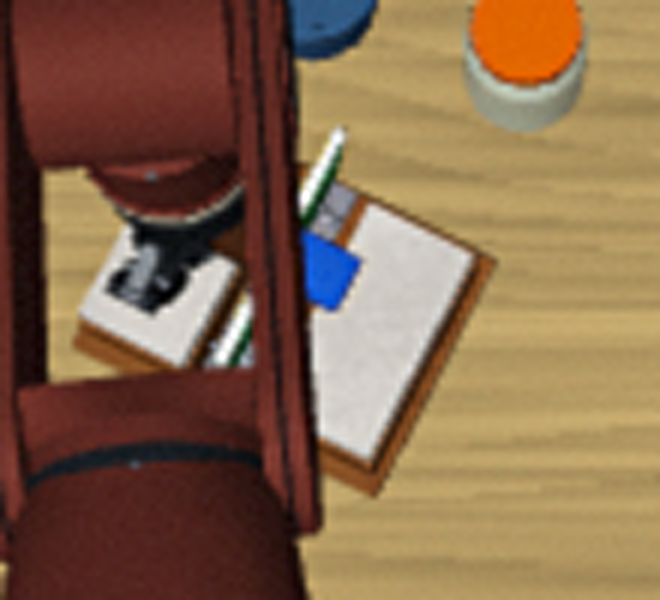

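```bash
python3 -m jog '[[[0,0,0,0,0.3],[0,0,0,0,0.6],[0,0,0,0,1],[0,0,0,0,1],[0,0,0,0,1],[-0.8,0,0,0,1],[-1.6,0,0,0,1],[-2.4,0,0,0,1],[-3.2,0,0,0,1],[-3.4,0,0,0,1]]]' 40; python3 - <<'E'
from h import *
s=state();print(s["force"],s["tool_pos"])
for n,b in(("side",(100,240,160,290)),("top",(115,225,165,275))):
    I=cams.capture(n);I=np.ascontiguousarray(I[:,:,::-1]);cv2.imwrite(f"pics/u_{n}.png",I)
    f=4 if n=="side" else 5
    cv2.imwrite(f"pics/g11{n}.png",cv2.resize(I[b[0]:b[1],b[2]:b[3]],None,fx=f,fy=f,interpolation=cv2.INTER_CUBIC))
E
```

```text
t: 10.28
tool_pos: [0.6209, 0.1364, 0.2339]
tool_rot: [0.377, 0.603, 0.373, -0.595]
force: [0.0, 0.1, -0.8]
finger_gap: 0.0852
[ 0.01223844  0.06417232 -0.82724602] [0.62090554 0.13641455 0.23388616]
```

View pics/g11side.png

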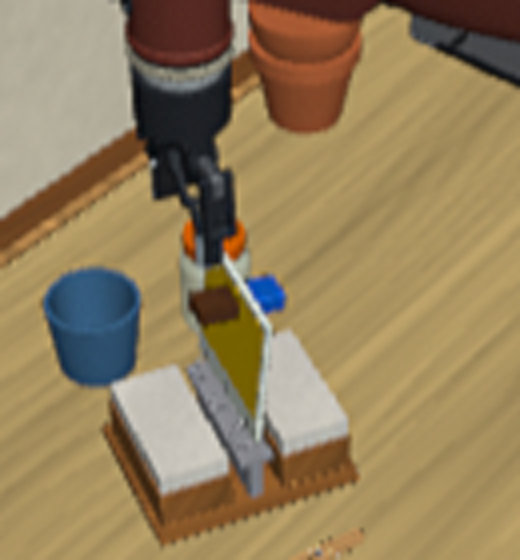

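View pics/g11top.png

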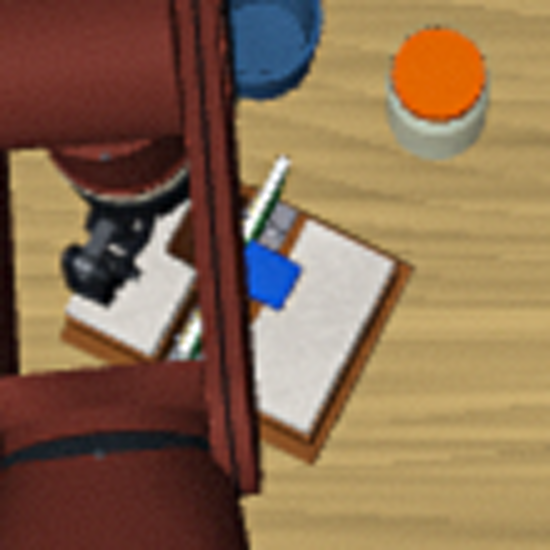

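```bash
python3 - <<'E'
from h import *
for s,t in(((216.8,164.5),(222,146.6)),((227.2,181.7),(201,186))):
    X,e=tri(s,t);d=X-SP;print(X.round(4),e,"v",d@V,"u",d@U,"z",d[2])
I=cv2.imread("pics/u_side.png").astype(int);m=(I[...,0]>150)&(I[...,2]<80)&(I[...,1]<120)
m[:150]=0;m[200:]=0;m[:,:205]=0;m[:,245:]=0
ys,xs=np.where(m);print(m.sum(),xs.mean(),ys.mean(),xs.min(),xs.max(),ys.min(),ys.max())
for th in(1.45,1.5,1.57):
    for h in (.028,.039):
        q=P["side"]@np.r_[knob(th,"blue",h=h),1];print(th,h,q[:2]/q[2])
J=cv2.imread("pics/u_top.png").astype(int);m=(J[...,0]>150)&(J[...,2]<80)&(J[...,1]<120);m[:150]=0;m[185:]=0
ys,xs=np.where(m);print(m.sum(),xs.mean(),ys.mean(),xs.min(),xs.max(),ys.min(),ys.max())
print(xs.max()); 
for th in(1.45,1.5,1.57):
    q=P["top"]@np.r_[knob(th,"blue",h=.039),1];print(th,q[:2]/q[2])
E
```

```text
[0.656  0.0653 0.18  ] [array([-3.2, -0.9]), array([1.8, 3.1])] v -0.021572430963614792 u 0.06603682740596678 z 0.10498377209103664
[0.5404 0.1298 0.2108] [array([-0., -0.]), array([0., 0.])] v -0.013958626958131182 u -0.06614727674629123 z 0.135786975927771
53 226.45283018867926 172.9245283018868 222 230 169 177
1.45 0.028 [226.66728207 173.1610802 ]
1.45 0.039 [229.63380117 172.54483046]
1.5 0.028 [225.17867158 173.18966222]
1.5 0.039 [228.16790024 172.44720614]
1.57 0.028 [223.04674914 173.34429946]
1.57 0.039 [226.05385408 172.42735473]
92 218.4891304347826 169.5108695652174 214 224 163 176
224
1.45 [223.23258141 173.32473855]
1.5 [221.575659   172.40600195]
1.57 [219.19770234 171.11544731]
```

```bash
python3 - <<'E'
from h import *
k=knob(1.47,"blue",h=.029);print(k);print(rel([*k[:2],.23],False),rel(k-[0,0,.042],False),yaw())
E
```

```text
[0.5884757  0.07740644 0.18351338]
[ 0.06 -0.11  2.68] [ 3.6  -0.14  2.69] [np.float64(-0.0), np.float64(30.0)]
```

```bash
python3 -m jog '[[[0,0,0.7,0,1],[0,0,1.5,0,1],[0,0,2.2,0,1],[0,0,2.69,0,1],[0,0,2.69,0,1],[0.8,0,2.69,0,1],[1.6,0,2.69,0,1],[2.4,0,2.69,0,1],[3,0,2.69,0,1],[3.4,0,2.69,0,1],[3.6,0,2.69,0,1],[3.6,0,2.69,0,1]]]' 40; python3 - <<'E'
from h import *
s=state();print(s["force"],s["tool_pos"])
for n,b in(("side",(100,240,160,290)),("top",(115,225,165,275))):
    I=cams.capture(n)[:,:,::-1]
    f=4 if n=="side" else 5
    cv2.imwrite(f"pics/g12{n}.png",cv2.resize(I[b[0]:b[1],b[2]:b[3]],None,fx=f,fy=f,interpolation=cv2.INTER_CUBIC))
E
```

```text
t: 11.88
tool_pos: [0.5917, 0.0759, 0.1416]
tool_rot: [0.377, 0.603, 0.374, -0.596]
force: [0.4, -0.1, 0.6]
finger_gap: 0.0854
[ 0.37135038 -0.13715885  0.55647701] [0.59174683 0.07593649 0.14160306]
```

View pics/g12side.png

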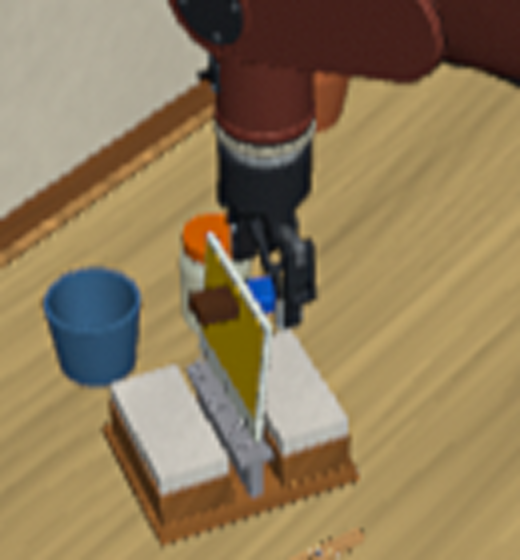

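View pics/g12top.png

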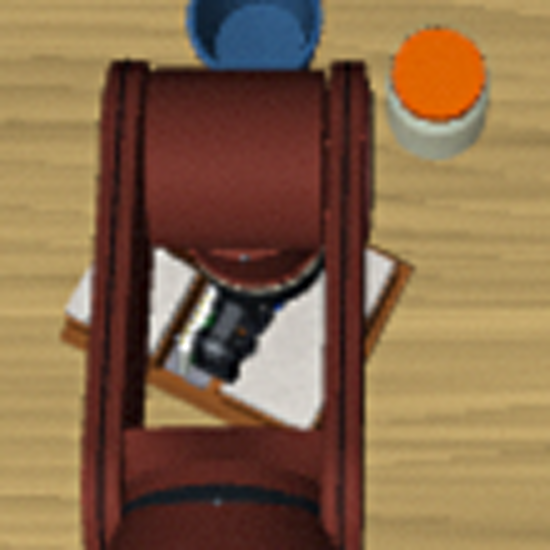

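```bash
python3 -m jog '[[[0,0,0,0,0.5],[0,0,0,0,0],[0,0,0,0,0],[0,0,0,0,0],[0,0,0,0,0]]]' 40; python3 - <<'E'
from h import *
s=state();print(s["force"],s["tool_pos"])
for n,b in(("side",(120,240,180,270)),):
    I=cams.capture(n)[:,:,::-1]
    cv2.imwrite(f"pics/g13{n}.png",cv2.resize(I[b[0]:b[1],b[2]:b[3]],None,fx=5,fy=5,interpolation=cv2.INTER_CUBIC))
g=lambda t:knob(t,"blue",h=.029)
for t in np.linspace(1.47,np.pi,25)[1:]:
    d=g(t)-g(1.47);print(round(t,3),(-d[2]/.025).round(2),(-d@V/.025).round(2))
E
```

```text
t: 12.6
tool_pos: [0.5905, 0.0765, 0.1428]
tool_rot: [0.376, 0.602, 0.374, -0.597]
force: [-8.6, 1.2, 6.3]
finger_gap: 0.0291
[-8.57364858  1.21339327  6.31796947] [0.59054741 0.07653964 0.14280477]
1.54 -0.1 -0.31
1.609 -0.18 -0.62
1.679 -0.24 -0.94
1.749 -0.27 -1.26
1.818 -0.29 -1.58
1.888 -0.28 -1.9
1.958 -0.25 -2.22
2.027 -0.19 -2.54
2.097 -0.12 -2.85
2.166 -0.02 -3.16
2.236 0.1 -3.46
2.306 0.24 -3.75
2.375 0.4 -4.03
2.445 0.58 -4.3
2.515 0.77 -4.55
2.584 0.99 -4.79
2.654 1.22 -5.02
2.724 1.46 -5.23
2.793 1.72 -5.42
2.863 1.99 -5.59
2.933 2.28 -5.75
3.002 2.57 -5.88
3.072 2.87 -5.99
3.142 3.18 -6.08
```

View pics/g13side.png

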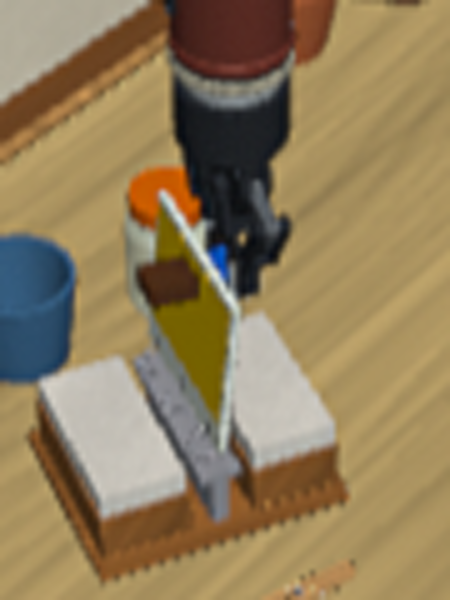

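```bash
python3 -m jog '[[[-0.1,-0.02,-0.31,0,0],[-0.18,-0.04,-0.62,0,0],[-0.24,-0.05,-0.94,0,0],[-0.27,-0.05,-1.26,0,0],[-0.29,-0.05,-1.58,0,0],[-0.28,-0.05,-1.9,0,0],[-0.25,-0.05,-2.22,0,0],[-0.19,-0.05,-2.54,0,0],[-0.12,-0.05,-2.85,0,0],[-0.02,-0.05,-3.16,0,0],[0.1,-0.05,-3.46,0,0],[0.1,-0.05,-3.46,0,0]]]' 40; python3 - <<'E'
from h import *
s=state();print(s["force"],s["tool_pos"])
d=s["tool_pos"]-[.59055,.07654,.1428];print(d@V/.025,d[2]/.025,d@U/.025)
for n,b in(("side",(120,240,170,270)),):
    I=cams.capture(n)[:,:,::-1]
    cv2.imwrite(f"pics/g14{n}.png",cv2.resize(I[b[0]:b[1],b[2]:b[3]],None,fx=5,fy=5,interpolation=cv2.INTER_CUBIC))
E
```

```text
t: 14.15
tool_pos: [0.6291, 0.1534, 0.1409]
tool_rot: [0.377, 0.603, 0.373, -0.596]
force: [5.4, -5.6, -1.6]
finger_gap: 0.0294
[ 5.41533675 -5.56245597 -1.59816916] [0.62913877 0.15341458 0.14089323]
3.4403490772817515 -0.07627092031559202 0.04549340204095962
```

View pics/g14side.png

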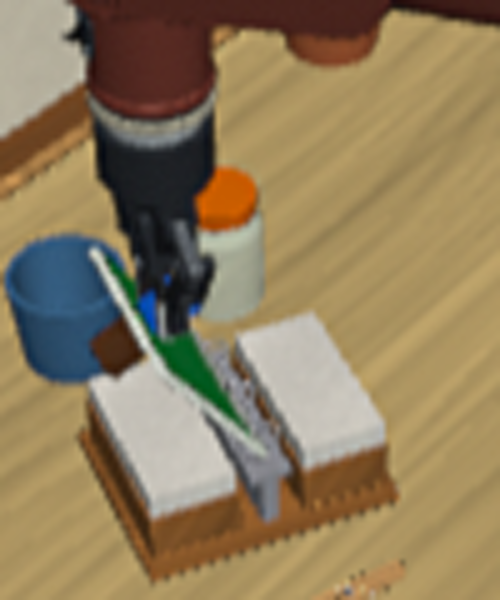

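```bash
python3 -m jog '[[[0.14,0,-0.29,0,0],[0.3,0,-0.57,0,0],[0.48,0,-0.84,0,0],[0.67,0,-1.09,0,0],[0.89,0,-1.33,0,0],[1.12,0,-1.56,0,0],[1.36,0,-1.77,0,0],[1.62,0,-1.96,0,0],[1.89,0,-2.13,0,0],[2.03,0,-2.21,0,0],[2.18,0,-2.29,0,0],[2.18,0,-2.29,0,0]]]' 40; python3 - <<'E'
from h import *
s=state();print(s["force"],s["tool_pos"])
d=s["tool_pos"]-[.59055,.07654,.1428];print(d@V/.025,d[2]/.025,d@U/.025)
for n,b in(("side",(120,240,170,270)),):
    I=cams.capture(n)[:,:,::-1]
    cv2.imwrite(f"pics/g15{n}.png",cv2.resize(I[b[0]:b[1],b[2]:b[3]],None,fx=5,fy=5,interpolation=cv2.INTER_CUBIC))
E
```

```text
t: 15.7
tool_pos: [0.6561, 0.2063, 0.0872]
tool_rot: [0.377, 0.604, 0.373, -0.595]
force: [3.7, 0.9, 3.4]
finger_gap: 0.0294
[3.6520862  0.94701037 3.42471569] [0.65608328 0.20631969 0.08719147]
5.814771592564336 -2.2243411253390843 0.09075292087010284
```

View pics/g15side.png

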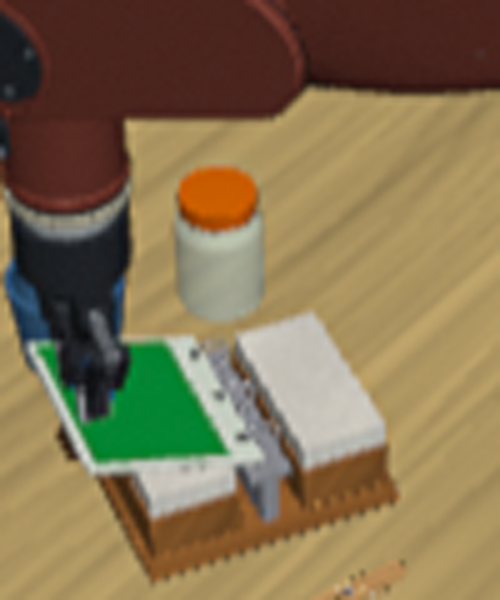

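```bash
python3 -m jog '[[[0.14,0,-0.08,0,0],[0.28,0,-0.14,0,0],[0.43,0,-0.19,0,0],[0.58,0,-0.24,0,0],[0.73,0,-0.29,0,0],[0.83,0,-0.32,0,0],[0.9,0,-0.34,0,0],[0.9,0,-0.34,0,0]]]' 40; python3 - <<'E'
from h import *
s=state();print(s["force"],s["tool_pos"])
d=s["tool_pos"]-[.59055,.07654,.1428];print(d@V/.025,d[2]/.025,d@U/.025)
for n,b in(("side",(140,240,170,270)),):
    I=cams.capture(n)[:,:,::-1]
    cv2.imwrite(f"pics/g16{n}.png",cv2.resize(I[b[0]:b[1],b[2]:b[3]],None,fx=6,fy=6,interpolation=cv2.INTER_CUBIC))
E
```

```text
t: 16.75
tool_pos: [0.6608, 0.2155, 0.0651]
tool_rot: [0.377, 0.605, 0.373, -0.594]
force: [2.6, 2.6, 4.7]
finger_gap: 0.0287
[2.55093832 2.55994767 4.68818334] [0.66083997 0.21549748 0.06513736]
6.228118462344227 -3.1065054743816587 0.10157133985182534
```

View pics/g16side.png

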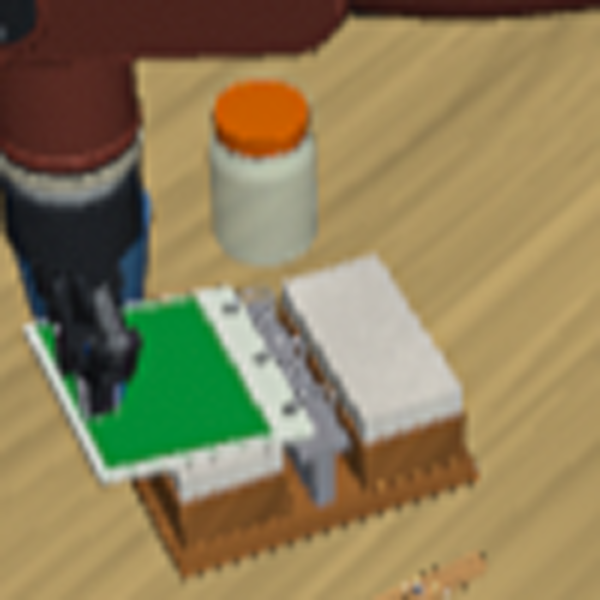

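```bash
python3 -m jog '[[[0.06,0,0,0,0],[0.12,0,0,0,0],[0.18,0,0,0,0],[0.18,0,0,0,0],[0.18,0,0,0,0]]]' 40; python3 - <<'E'
from h import *
s=state();print(s["force"],s["tool_pos"])
E
```

```text
t: 17.42
tool_pos: [0.6615, 0.2168, 0.0612]
tool_rot: [0.377, 0.606, 0.373, -0.593]
force: [3.0, 2.8, 5.6]
finger_gap: 0.0291
[3.01070697 2.80618664 5.60238661] [0.66152689 0.21679214 0.06115767]
```

```bash
python3 -m jog '[[[0.08,0,0,0,0],[0.16,0,0,0,0],[0.24,0,0,0,0],[0.24,0,0,0,0],[0.24,0,0,0,0]]]' 40; python3 - <<'E'
from h import *
s=state();print(s["force"],s["tool_pos"])
for n,b in(("side",(140,240,170,270)),):
    I=cams.capture(n)[:,:,::-1]
    cv2.imwrite(f"pics/g17{n}.png",cv2.resize(I[b[0]:b[1],b[2]:b[3]],None,fx=6,fy=6,interpolation=cv2.INTER_CUBIC))
E
```

```text
t: 18.05
tool_pos: [0.6623, 0.2183, 0.0557]
tool_rot: [0.377, 0.606, 0.374, -0.592]
force: [3.3, 4.7, 4.7]
finger_gap: 0.0289
[3.33669978 4.66194509 4.68106835] [0.66233438 0.21827665 0.05567858]
```

View pics/g17side.png

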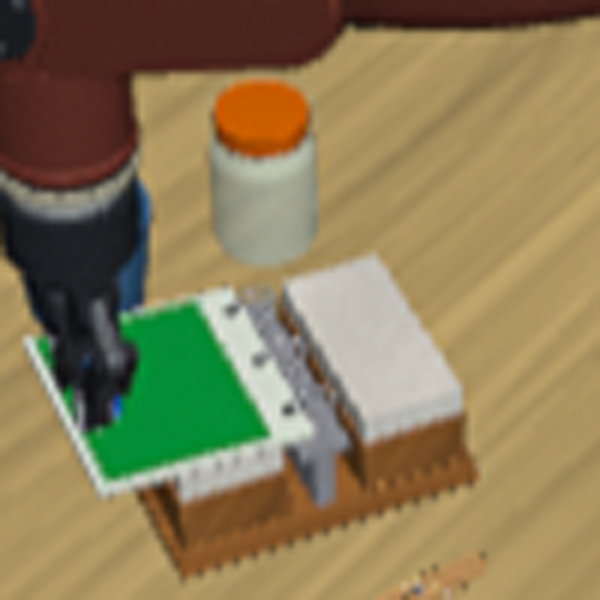

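```bash
python3 - <<'E'
from h import *
for z in(.0,.1,.2):
  for u in(.065,-.065):
    t=np.pi-z; X=SP+.135*(-np.cos(t)*V+np.sin(t)*Z)+u*U+[0,0,.003];q=P["side"]@np.r_[X,1];print(z,u,((q[:2]/q[2])-[170,140])*6)
E
python3 -m jog '[[[0.08,0,0.03,0,0],[0.16,0,0.05,0,0],[0.24,0,0.05,0,0],[0.32,0,0.05,0,0],[0.32,0,0.05,0,0]]]' 40; python3 - <<'E'
from h import *
s=state();print(s["force"],s["tool_pos"])
for n,b in(("side",(140,240,170,270)),):
    I=cams.capture(n)[:,:,::-1]
    cv2.imwrite(f"pics/g18{n}.png",cv2.resize(I[b[0]:b[1],b[2]:b[3]],None,fx=6,fy=6,interpolation=cv2.INTER_CUBIC))
E
```

```text
0.0 0.065 [ 17.89946445 349.34481669]
0.0 -0.065 [ 97.43053945 501.64842836]
0.1 0.065 [ 16.99023038 332.52210635]
0.1 -0.065 [ 96.92552286 484.81371046]
0.2 0.065 [ 18.31749501 314.99786661]
0.2 -0.065 [ 98.75181273 467.18937401]
t: 18.73
tool_pos: [0.6632, 0.2197, 0.0488]
tool_rot: [0.376, 0.608, 0.374, -0.59]
force: [4.8, 7.0, 5.9]
finger_gap: 0.0293
[4.82287184 7.02363869 5.88187008] [0.66315302 0.21974114 0.04876676]
```

View pics/g18side.png

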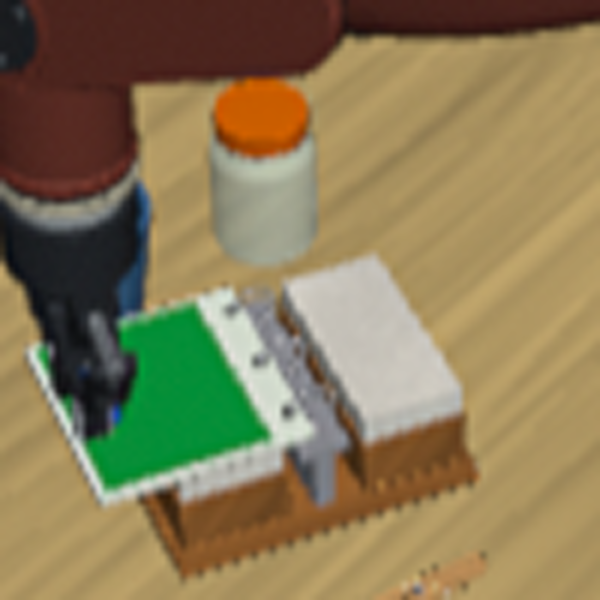

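```bash
python3 -m jog '[[[0.06,0,-0.05,0,0],[0.12,0,-0.08,0,0],[0.18,0,-0.08,0,0],[0.18,0,-0.08,0,0]]]' 40; python3 - <<'E'
from h import *
s=state();print(s["force"],s["tool_pos"])
for n,b in(("side",(140,240,170,270)),):
    I=cams.capture(n)[:,:,::-1]
    cv2.imwrite(f"pics/g19{n}.png",cv2.resize(I[b[0]:b[1],b[2]:b[3]],None,fx=6,fy=6,interpolation=cv2.INTER_CUBIC))
E
```

```text
t: 19.27
tool_pos: [0.6633, 0.2198, 0.0483]
tool_rot: [0.376, 0.607, 0.374, -0.592]
force: [-14.0, -10.0, 29.1]
finger_gap: 0.0289
[-14.00174706 -10.00977275  29.14368137] [0.66328781 0.21978656 0.04827693]
```

View pics/g19side.png

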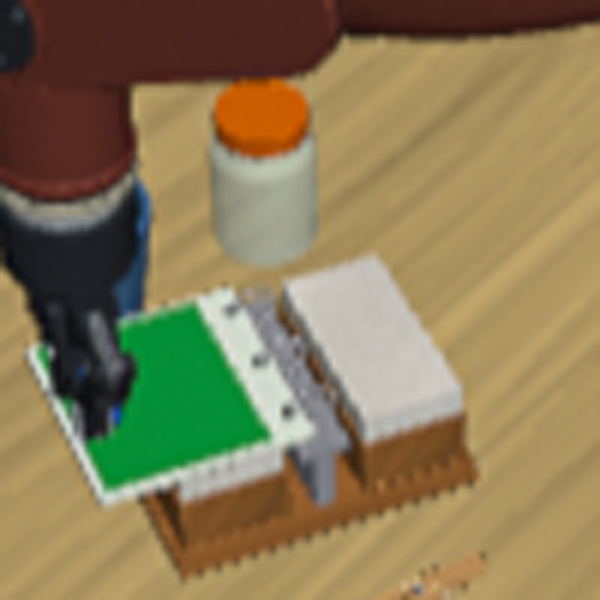

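```bash
python3 -m jog '[[[0,0,0,0,0],[0,0,0,0,0.3],[0,0,0,0,0.6],[0,0,0,0,1],[0,0,0,0,1],[0,0,0,0,1],[-0.4,0,0,0,1],[-1,0,0,0,1],[-1.8,0,0,0,1],[-2.8,0,0,0,1],[-3.8,0,0,0,1],[-4.5,0,0,0,1]]]' 40; python3 - <<'E'
from h import *
s=state();print(s["force"],s["tool_pos"])
for n,b in(("side",(120,240,140,270)),("top",(100,240,140,290))):
    I=cams.capture(n)[:,:,::-1];cv2.imwrite(f"pics/f_{n}.png",I)
    cv2.imwrite(f"pics/g20{n}.png",cv2.resize(I[b[0]:b[1],b[2]:b[3]],None,fx=4,fy=4,interpolation=cv2.INTER_CUBIC))
E
```

```text
t: 20.82
tool_pos: [0.6621, 0.219, 0.1642]
tool_rot: [0.377, 0.608, 0.373, -0.591]
force: [1.1, -0.5, -0.5]
finger_gap: 0.0857
[ 1.0642243  -0.49844544 -0.48133383] [0.66205172 0.21904335 0.16421403]
```

View pics/g20side.png

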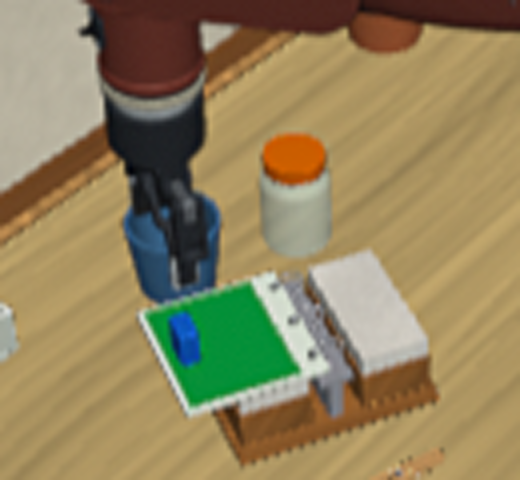

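View pics/g20top.png

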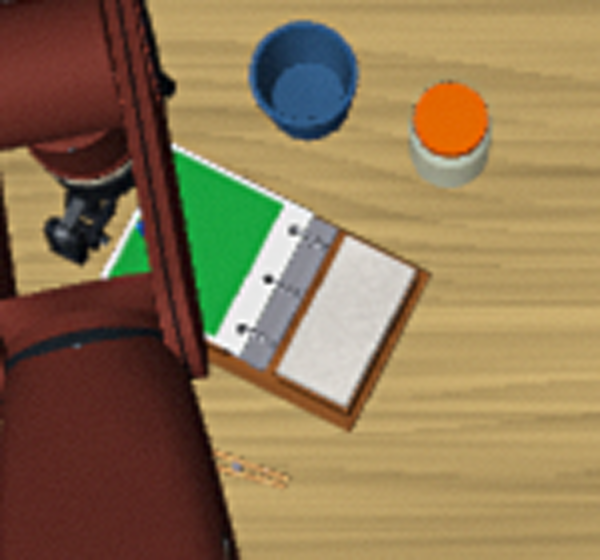

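```bash
python3 - <<'E'
from h import *
A=cv2.imread("pics/f_side.png")[140:240,170:270].astype(int)
B=cv2.resize(cv2.imread("pics/g19side.png"),(100,100),interpolation=cv2.INTER_AREA).astype(int)
# white rim rows in columns free of gripper
for nm,I in(("now",A),("pressed",B)):
    m=(I[...,1]>110)&(I[...,2]<80)&(I[...,0]<100)
    print(nm,[int(np.where(m[:,c])[0].max()) for c in range(18,44,3)],[round(float(I[60:90,c,1].astype(float)@np.arange(30)/I[60:90,c,1].sum()),2) for c in range(14,30,3)])
F=cv2.imread("pics/f_side.png").astype(int);m=(F[...,1]>110)&(F[...,2]<80)&(F[...,0]<100)|((F.min(2)>150));m[:185]=0
T=cv2.imread("pics/f_top.png").astype(int)
for s,t,uu in(((175,197.6),None,.065),((187.6,222.6),None,-.065)):
    for z in(.07,.078,.086,.094):
        X=plane("side",s,z)-SP;print(z,"u",(X@U).round(4),"v",(X@V).round(4))
E
```

```text
now [80, 79, 78, 78, 77, 76, 75, 74, 73] [16.89, 16.71, 14.87, 14.54, 13.14, 12.42]
pressed [80, 79, 78, 77, 77, 76, 75, 74, 73] [18.87, 18.2, 17.42, 14.52, 13.18, 12.51]
0.07 u 0.0728 v 0.1255
0.078 u 0.065 v 0.1276
0.086 u 0.0572 v 0.1297
0.094 u 0.0494 v 0.1318
0.07 u -0.0557 v 0.1273
0.078 u -0.0627 v 0.1293
0.086 u -0.0696 v 0.1314
0.094 u -0.0766 v 0.1335
```

```bash
python3 - <<'E'
from rig import manip
print(manip.close_job())
E
```

```text
the job is handed in; nothing more can be done
None
```

The card is turned over: it lies flat on the +y side with the green face and blue knob up, and the job was handed in at about 21 s of the 48 s allowed.

- **Raise and release:** I took the brown knob across its 30 mm, swung the card up to about 84° (1.47 rad), let go and lifted clear. The picture showed it standing on its own.
- **Lay down:** I took the blue knob afresh and lowered the card slowly over the rings to its stop. There the vertical force rose to about 29 N and the card stopped moving. I then let go and raised the arm clear.
- **Last checks:**
  - The card's edges sat at the same pixels after release as when pressed.
  - One outer corner came out at about 0.078 m high and the other a few mm from it, against 0.078 m if flat. Both came out about 6–7 mm short of the 135 mm expected out from the hinge.
  - The tool force was near zero with the fingers clear.
  - The pot, jar and peg looked in place. I did not measure the bystanders' positions afterwards, and the dustpan and brush were outside the last pictures I viewed.
- **What failed or disagreed:**
  - My first grasp closed on nothing, just above the brown knob. The fingertips appeared about 20 mm short of the stated TCP, so I regrasped lower.
  - With the card upright, one corner's two-view match was off by about 3 pixels, so I took the angle from the other corner and the blue knob.

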